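# Clear the chock and hold the belt tension arm at its stop

## Task

The belt is off the flat sharpening machine and I want to slip a new one on. Take the wooden chock that stands between the sprung tension arm and its stop post and put it in the open wooden tray, then swing the tension arm against its spring all the way to its stop post and hold it there: finish while you are still holding it. Leave the mallet, gouge, jar and brush cup where they are.

Things in the scene. Friction and masses are not known exactly. Their poses are not given: they have to be found in the camera images.
- sharpener: Flat belt sharpening machine, fixed: grey casing 260 (its x) x 300 (its y) mm, level top 40 mm above the bench. Origin at the centre of its underside. On top: two aluminium belt wheels (76 and 52 mm across, tops at 78 mm), an upright steel backing plate along the +x edge (top at 72 mm), the stop post and the sprung tension arm. Position and yaw vary.
- pivot_axis (a point): Point on the upright pivot axis of the tension arm, 40 mm above the bench; at (-30, -90) mm in the sharpener's frame. From it the arm, a flat steel bar 26 mm wide (46 to 58 mm above the bench), reaches out level to the roller and knob; at the pivot a steel boss 42 mm across, top 83 mm above the bench.
- stop_post (a point): Centre of the top of the steel stop post, 18 mm across, top 68 mm above the bench. The side of the arm lies against it, 110 mm out from the pivot, when the arm is fully wound.
- knob_mid (a point): Middle of the upright round black knob at the arm's free end: on the knob's axis, 150 mm from the pivot axis, 108 mm above the bench. The knob is 24 mm across, 40 mm tall (88 to 128 mm above the bench) and stands on an aluminium roller 44 mm across (58 to 88 mm). The arm can be gripped or pushed by it.
- tension_arm (a joint): Angle of the sprung tension arm, rad: 0 at rest (where the spring returns it when let go), growing clockwise seen from above to 1.0 at the stop post (a rigid stop). The spring is preloaded: pushing at the knob, square to the arm, takes about 5 N to leave rest, rising evenly to about 12 N at the stop.
- chock: Loose light wooden block 32 x 32 x 80 mm, 40 to 85 g, standing upright on the casing's top in the gap between the arm at rest and the stop post. Origin at the centre of its underside, z along its 80 mm length, x and y square to its sides.
- chock_mid (a point): Centre of the chock (40 mm above its underside).
- tray: Open wooden tray, fixed, 170 (its x) x 210 (its y) mm outside, 45 mm high, walls and floor 8 mm or less thick. Origin at the centre of its underside. Position and yaw vary; it is on the other side of the bench from the sharpener.
- mallet: Bystander: dark wooden carver's mallet standing on its head, 215 mm tall, 78 mm across. Origin at the centre of its underside.
- gouge: Bystander: gouge lying on the bench, wooden handle 24 mm thick, about 240 mm long. Origin on the bench under the handle, 50 mm blade-ward of the handle's middle.
- paint_jar: Bystander: lidded glass jar, 64 mm across, 65 mm tall. Origin at the centre of its underside.
- brush_cup: Bystander: white cup with brushes, 76 mm across, 90 mm tall, brushes to 190 mm. Origin at the centre of its underside.
Mind the look-alikes: they are no part of the job. Of the things that look like the chock, the largest one is meant.

How it is judged:
On the way, in this order (a step that is already met when the one before it is completed fails the run):
1. the chock lies or stands in the tray, let go (x of chock_mid in the frame of tray between -0.077 and 0.077 m and y of chock_mid in the frame of tray between -0.097 and 0.097 m and z of chock_mid in the frame of tray below 0.065 m and linear speed of chock below 0.03 m/s and contact force between each of the fingers, the arm and chock below 0.1 N), for 0.2 s.
2. the tension arm is at its stop (value of joint tension_arm above 0.95 rad), for 0.2 s.
At the end, for the whole second after the job is handed in: The robot is still holding the tension arm (pushing or gripping it with more than 3 N) within 0.05 rad (about 7 mm at the knob) of its stop and still; the chock is in the tray (its centre inside the walls, not above 65 mm over the tray's underside), untouched by the robot and at rest (all of step 1 and value of joint tension_arm above 0.95 rad and velocity of joint tension_arm between -0.1 and 0.1 rad/s and contact force between any of the fingers, the arm and tension_arm above 3 N); the arm keeps its last pose, push and grip.
It fails at once if the mallet, gouge, jar or brush cup was moved more than 30 mm or knocked over (distance of any of mallet, gouge, paint_jar, brush_cup from where it was at the start of the episode above 0.03 m or angle between any of mallet, paint_jar, brush_cup's own z axis and vertical above 0.6 rad).
It also fails if it takes over 54 s, if anything falls off the work surface, if the arm or the gripper's body presses on something with over 40 N, if the wrist force passes 120 N, or if a joint passes its speed limit or range.

## Robot

A 6-joint arm with a two-finger parallel gripper is mounted at the origin on the work surface. World frame = base frame: x ahead of the robot, y to its left, z up, the work surface at z = 0. Lengths are in m, angles in rad, forces in N, time in s.
With the tool pointing down it reaches from about 0.375 to 0.9 m from the base axis. Payload 3.1 kg.
Tool frame: the origin (TCP) lies between the finger pads; the fingertips stand robot.tip_extent ahead of it and the grasp point (between the pads) lies 3 mm ahead of it (robot.tip_extent is the distance from the TCP to the fingertips, in m); z points along the fingers, x is the direction in which the jaws open and shut, and the axes are right-handed (so a half turn about z gives the same grasp; the last joint's range is limited). The gripper opens to 87 mm and grips with 3 to 60 N. Pads are 19 mm wide; open, the fingers measure 117 mm over their backs; the gripper's body (75 mm by 190 mm) begins 51 mm behind the grasp point.
Start: joints at [-1.419, 0.527, 1.433, -0, 1.181, -0.178], TCP at [0.203, -0.591, 0.245] pointing down, gripper open.
Joint ranges: [-3.08, 3.08], [-0.75, 2.2], [0.22, 2.44], [-1.43, 4.57], [0, 2.65], [-2.85, 2.85]. Speed limits (rad/s): [2.79, 2.79, 3.14, 3.14, 3.14, 3.14].

## Interface

Orientations are given as a unit quaternion [x, y, z, w].
In Python, from rig import robot, cams gives the robot as it stands.
- The arm moves only by the tool carry_out, never from a script. Its argument "steps" is a list of rows, each a list of 3 entries, a list of its own where there are three numbers: the shift along the world's x, y, z in cm, then the turn about the world's z in degrees, then the closure, from 0 (fully open) to 1 (shut). In form: [[[dx, dy, dz], spin, fingers], ...]. A call has 1 to 10 rows; each row shifts and turns the pose as measured when the row begins; what a row does not reach is not made up. A row lasts 1/10 s, in which the tool goes at most 50 mm and 8.59 degrees, less where a joint would pass 70% of its speed; a pose out of reach is approached as far as the arm can. A call with a gripper value outside its range is refused whole. The fingers move at their own pace and stop on an object; "squeeze" is the grip in N (left out, the last holds). Time passes only in rows, so rows that do not move let the fingers close. It gives the time, the measured TCP pose, the force and the opening at its end, in the units of the state.
- robot.get_obs(): the state, without advancing time (a new reading comes with each control period).
- cams.camera(name): name is "side" or "top"; returns a dict with "pixels" (400x640x3 uint8, red, green, blue), "fx", "fy", "cx", "cy" (pixels), "eye" and "rotation" of the camera in the world. Camera axes: x right, y up, looking along -z (the intrinsics and any distortion apply to the point x, -y, -z); pixel columns grow to the right and rows downward; lengths in m; the calibration is good to about 2 mm. A picture is of the moment at which its call begins. There is no depth.
- robot.hand_in(): hands the job in, once; it reports no verdict.
The state is a dict: "time": time; "q": joint angles; "joint_velocities": joint speeds; "joint_torque": joint torques, N m; "position": TCP position; "tool_rot": TCP orientation; "ft_force": force on the tool from outside, world axes, zero at the start; "moment": the same for the moment, N m; "grip_width": finger opening in m.
Only numpy, scipy, OpenCV 4.12 (cv2) and the standard library are available. Lean on these libraries where they do the work, as an engineer would, in place of code of your own. Each camera call takes 0.05 s, during which the arm holds its last target. There are 200 camera calls.

## Working session

There is one attempt and no reset: what is moved stays moved. The work goes in short steps, Python scripts to look and compute and a tool call to move; the robot and the scene stay as the last step left them, time stands still between calls to the robot, and variables do not carry over. Pictures are saved under pics/ and viewed, about 8 in all and at most 12, crops included, and the job is handed in when it is done.

Besides the shell and the picture viewer there is one more tool, called after "Emit:" by a JSON object that holds its "fn" and its "kwargs", one argument or row to a line. carry_out: Moves the arm, as the interface text tells. Its arguments: {"type":"object","properties":{"steps":{"type":"array"},"squeeze":{"type":"number"}},"required":["steps"]}

```bash
mkdir -p pics
cat > h.py <<'E'
import numpy as np, cv2
from rig import robot, cams
def snap(n,f):
    c=cams.camera(n); np.savez(f'pics/{f}.npz',**{k:np.array(v) for k,v in c.items()})
    cv2.imwrite(f'pics/{f}.png',c['pixels'][:,:,::-1]); return c
def load(f): return dict(np.load(f'pics/{f}.npz',allow_pickle=True))
def ray(c,u,v):
    d=np.array([(u-c['cx'])/c['fx'],-(v-c['cy'])/c['fy'],-1.]); return np.array(c['eye']),np.array(c['rotation'])@d
def atz(c,u,v,z):
    e,d=ray(c,u,v); return e+d*(z-e[2])/d[2]
def proj(c,p):
    q=np.array(c['rotation']).T@(np.array(p)-c['eye']); return c['cx']+c['fx']*q[0]/-q[2], c['cy']+c['fy']*q[1]/q[2]
def tri(c1,p1,c2,p2):
    a,d=ray(c1,*p1); b,e=ray(c2,*p2); s=np.linalg.lstsq(np.c_[d,-e],b-a,rcond=None)[0]
    x,y=a+d*s[0],b+e*s[1]; return (x+y)/2,np.linalg.norm(x-y)
def crop(f,x0,y0,x1,y1,k,out):
    i=cv2.imread(f'pics/{f}.png')[y0:y1,x0:x1]; cv2.imwrite(f'pics/{out}.png',cv2.resize(i,None,fx=k,fy=k,interpolation=cv2.INTER_CUBIC))
E
python3 - <<'E'
from h import *
for n in('top','side'):
    c=snap(n,n+'0'); print({k:v for k,v in c.items() if k!='pixels'})
print(robot.get_obs(), robot.tip_extent)
E
```

```text
{'fx': 520.2228136869641, 'fy': 520.2228136869641, 'cx': 325.69086923572854, 'cy': 196.55404829021313, 'eye': array([ 0.18616288, -0.00697476,  2.04964088]), 'rotation': array([-0.0720071 ,  0.06286389,  0.71403764, -0.69355127])}
{'fx': 361.08979449946304, 'fy': 361.08979449946304, 'cx': 317.7606741577746, 'cy': 195.71630754662272, 'eye': array([0.01835905, 0.59986426, 0.8096988 ]), 'rotation': array([-0.15247946,  0.38782336,  0.84578065, -0.33316383])}
{'time': 0.1, 'q': array([-1.41846758e+00,  5.28390137e-01,  1.43375685e+00, -3.43511378e-06,
        1.18139123e+00, -1.78492213e-01]), 'joint_velocities': array([ 0.00083071, -0.00117452, -0.00341042, -0.00139072,  0.00059518,
       -0.00150402]), 'joint_torque': array([-6.38520723e-04, -4.40984023e+01, -1.77151197e+01,  6.35001669e-02,
        5.34179772e-02, -3.76233982e-05]), 'position': array([ 0.20295037, -0.5904903 ,  0.24366455]), 'tool_rot': array([ 8.13885608e-01, -5.81024330e-01, -6.79938611e-04, -6.95688789e-04]), 'ft_force': array([-0.03073874,  0.28791398,  0.62721753]), 'moment': array([ 0.00401024, -0.04272976,  0.04500325]), 'grip_width': 0.08702071676419919} 0.022
```

View pics/top0.png

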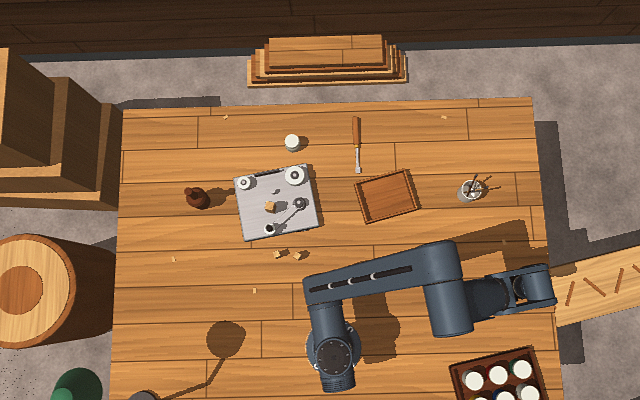

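View pics/side0.png

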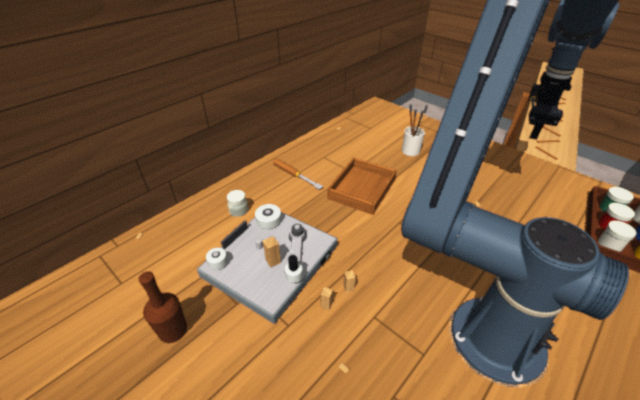

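Top view: the sharpener is at about (277,203). On it are the chock candidate (269,207), the knob and roller (269,229), the boss (300,203) and the stop post (277,191). The tray is at (387,196). The loose look-alikes are at (279,254) and (299,255). The side view shows the chock at (272,252) and smaller blocks at (327,297) and (350,280). I'll enlarge to confirm.

```bash
sed -i '/^from rig/a from scipy.spatial.transform import Rotation as R' h.py
sed -i "s/np.array(c\['rotation'\])/R.from_quat(c['rotation']).as_matrix()/" h.py
python3 - <<'E'
from h import *
crop('top0',220,150,430,270,3.8,'topc'); crop('side0',190,180,400,325,3.8,'sidec')
c=load('top0')
for p in [(279,254),(299,255),(333,345)]: print(atz(c,*p,0))
E
```

```text
[0.35839545 0.20414525 0.        ]
[0.35220126 0.1254765  0.        ]
[0.00732898 0.00221303 0.        ]
```

View pics/topc.png

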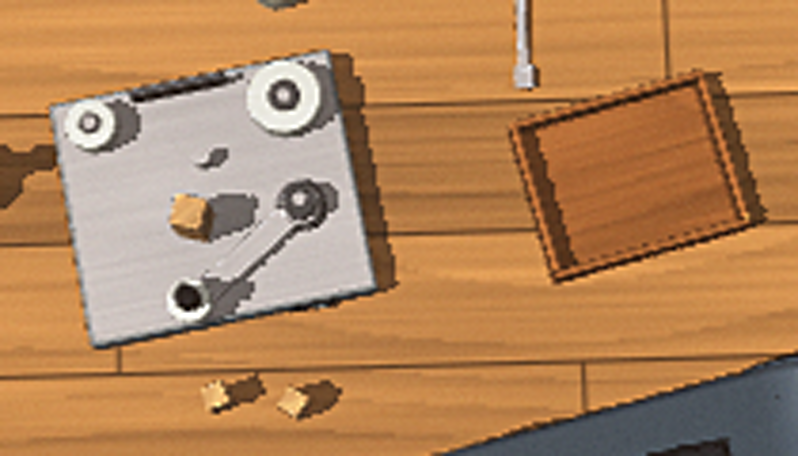

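View pics/sidec.png

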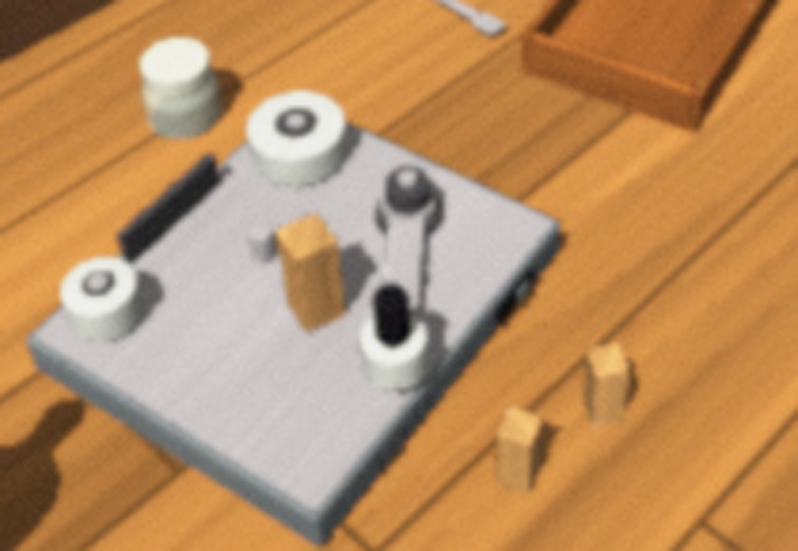

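```bash
cat > m.py <<'E'
from h import *
T,S=load('top0'),load('side0')
t=lambda u,v:(220+u/3.8,150+v/3.8)
s=lambda u,v:(190+u/3.8,180+v/3.8)
for n,a,b in [('chocktop',(188,213),(309,236)),('knobtop',(189,296),(391,293)),('boss',(303,199),(408,177)),('wheel',(285,95),(295,121)),('smallA top',(215,396),(521,422)),('smallB top',(297,399),(607,355)),('post',(207,157),(262,236)),
  ('trayBRtop',(556,277),(697,120))]:
    p,e=tri(T,t(*a),S,s(*b)); print(n,p.round(4),round(e,4))
C=np.array([atz(T,*t(*p),.04) for p in [(50,106),(328,52),(378,288),(95,347)]])
print('casing',C.round(3),C.mean(0).round(4),[np.linalg.norm(C[i]-C[i-1]).round(3) for i in range(4)])
d=C[0]-C[1]+C[3]-C[2]; y=d[:2]/np.linalg.norm(d[:2]); x=np.array([y[1],-y[0]]); print('yaw',np.degrees(np.arctan2(x[1],x[0])))
o=C.mean(0)[:2]; print('pivot',o-.03*x-.09*y)
Y=np.array([atz(T,*t(*p),.045) for p in [(512,128),(708,72),(762,220),(556,280)]])
print('tray',Y.round(3),Y.mean(0).round(4),[np.linalg.norm(Y[i]-Y[i-1]).round(3) for i in range(4)])
E
python3 m.py
```

```text
chocktop [0.5298 0.2258 0.1171] 0.0012
knobtop [0.4472 0.2257 0.1251] 0.0029
boss [0.5486 0.1143 0.0769] 0.0009
wheel [0.6578 0.1308 0.0754] 0.0004
smallA top [0.3528 0.2073 0.0591] 0.0002
smallB top [0.348  0.1253 0.0538] 0.0001
post [0.6002 0.2144 0.0539] 0.0018
trayBRtop [ 0.4683 -0.1444  0.0095] 0.0041
casing [[0.662 0.379 0.04 ]
 [0.711 0.087 0.04 ]
 [0.46  0.041 0.04 ]
 [0.408 0.332 0.04 ]] [0.5602 0.2098 0.04  ] [np.float64(0.258), np.float64(0.296), np.float64(0.255), np.float64(0.295)]
yaw 9.846426377534652
pivot [0.54602919 0.11597659]
tray [[ 0.622 -0.102  0.045]
 [ 0.676 -0.308  0.045]
 [ 0.518 -0.355  0.045]
 [ 0.462 -0.141  0.045]] [ 0.5695 -0.2265  0.045 ] [np.float64(0.165), np.float64(0.213), np.float64(0.164), np.float64(0.221)]
```

```bash
cat >> m.py <<'E'
P=np.array([atz(S,*s(*p),.12) for p in [(278,232),(315,214),(342,232),(303,258)]]); print('chock',P.round(3),P.mean(0))
for i in range(4): v=P[i]-P[i-1]; print(np.linalg.norm(v).round(3),np.degrees(np.arctan2(v[1],v[0])).round(1))
Q=[atz(S,*s(*p),.04) for p in [(289,307),(313,329),(344,308)]]; print('base',np.round(Q,3))
for a,b in[(0,1),(1,2)]: v=Q[b]-Q[a]; print(np.linalg.norm(v).round(3),np.degrees(np.arctan2(v[1],v[0])).round(1))
E
python3 m.py | sed -n '/chock \[/,$p'
```

```text
chock [[0.545 0.239 0.12 ]
 [0.539 0.211 0.12 ]
 [0.514 0.21  0.12 ]
 [0.515 0.243 0.12 ]] [0.52825158 0.22553095 0.12      ]
0.03 -7.2
0.029 -101.9
0.026 -176.8
0.033 86.8
base [[0.546 0.238 0.04 ]
 [0.519 0.24  0.04 ]
 [0.517 0.212 0.04 ]]
0.027 177.1
0.028 -94.4
```

Emit:
{"fn": "carry_out", "kwargs": {
  "steps": [
    [[3.2,4,0],0,0],
    [[3.2,4,0],0,0],
    [[3.2,4,0],0,0],
    [[3.2,4,0],0,0],
    [[3.2,4,0],0,0],
    [[3.2,4,0],0,0],
    [[3.2,4,0],0,0],
    [[3.2,4,0],0,0],
    [[3.2,4,0],0,0],
    [[0,0,0],0,0]
  ]
}}

```text
time: 1.1
position: [0.4823, -0.2338, 0.2399]
tool_rot: [0.812, -0.584, -0.002, -0.001]
ft_force: [0.0, -0.2, -0.5]
grip_width: 0.0869
```

Emit:
{"fn": "carry_out", "kwargs": {
  "steps": [
    [[0.48,4.6,0],-2.5,0],
    [[0.48,4.6,0],-2.5,0],
    [[0.48,4.6,0],-2.5,0],
    [[0.48,4.6,0],-2.5,0],
    [[0.48,4.6,0],-2.5,0],
    [[0.48,4.6,0],-2.5,0],
    [[0.48,4.6,0],-2.5,0],
    [[0.48,4.6,0],-2.5,0],
    [[0.48,4.6,0],-2.5,0],
    [[0.48,4.6,0],0,0]
  ]
}}

```text
time: 2.1
position: [0.53, 0.2297, 0.2374]
tool_rot: [-0.672, 0.741, 0.001, -0.002]
ft_force: [1.1, -0.8, -0.2]
grip_width: 0.0872
```

```bash
cat > st.py <<'E'
from h import *
o=robot.get_obs(); x=R.from_quat(o['tool_rot']).apply([1,0,0]); print(o['time'],o['position'].round(4),'yaw',np.degrees(np.arctan2(x[1],x[0])).round(1),'F',o['ft_force'].round(1),'w',round(o['grip_width'],4),'q',np.round(o['q'],2))
E
python3 st.py
```

```text
2.1 [0.53   0.2297 0.2374] yaw -95.6 F [ 1.1 -0.8 -0.2] w 0.0872 q [ 0.22  0.47  1.56 -0.    1.11  1.89]
```

Emit:
{"fn": "carry_out", "kwargs": {
  "steps": [
    [[0,-0.4,0],0,0],
    [[0,0,-4],0,0],
    [[0,0,-3],0,0],
    [[0,0,0],0,0]
  ]
}}

```text
time: 2.5
position: [0.5311, 0.2292, 0.166]
tool_rot: [-0.675, 0.738, -0.0, -0.0]
ft_force: [-0.7, 0.2, -0.2]
grip_width: 0.0868
```

```bash
python3 st.py
python3 - <<'E'
from h import *
snap('side','side1'); crop('side1',210,160,370,280,5,'side1c')
E
```

```text
2.5 [0.5311 0.2292 0.166 ] yaw -95.1 F [-0.7  0.2 -0.2] w 0.0868 q [ 0.21  0.57  1.63 -0.    0.95  1.87]
```

View pics/side1c.png

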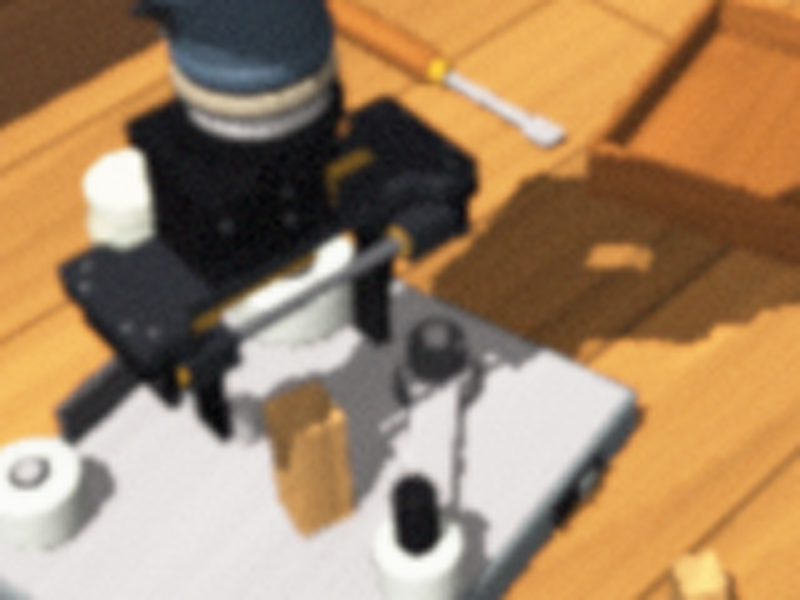

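Fingers straddle the chock: tips at crop (222,435) and (378,338), chock top at (305,397). I'll lower and grip.

Emit:
{"fn": "carry_out", "kwargs": {
  "steps": [
    [[0,-0.4,-2],0,0],
    [[0,0,-2],0,0],
    [[0,0,-2],0,0],
    [[0,0,0],0,0],
    [[0,0,0],0,0.8],
    [[0,0,0],0,0.8],
    [[0,0,0],0,0.8],
    [[0,0,0],0,0.8],
    [[0,0,0],0,0.8],
    [[0,0,0],0,0.8]
  ],
  "squeeze": 15
}}

```text
time: 3.55
position: [0.542, 0.2211, 0.1197]
tool_rot: [-0.673, 0.74, -0.007, 0.01]
ft_force: [-0.2, -0.9, -1.1]
grip_width: 0.047
```

```bash
python3 st.py
```

```text
3.55 [0.542  0.2211 0.1197] yaw -95.4 F [-0.2 -0.9 -1.1] w 0.047 q [ 0.2   0.64  1.66 -0.    0.82  1.87]
```

Emit:
{"fn": "carry_out", "kwargs": {
  "steps": [
    [[-0.6,0.2,-0.8],0,0.4],
    [[-0.5,0.2,-0.6],0,0.4]
  ]
}}

```text
time: 3.75
position: [0.5316, 0.2254, 0.1059]
tool_rot: [-0.673, 0.74, -0.008, 0.011]
ft_force: [-0.1, 0.4, 1.3]
grip_width: 0.0509
```

```bash
python3 st.py
```

```text
3.75 [0.5316 0.2254 0.1059] yaw -95.4 F [-0.1  0.4  1.3] w 0.0509 q [ 0.21  0.65  1.69 -0.    0.78  1.88]
```

Emit:
{"fn": "carry_out", "kwargs": {
  "steps": [
    [[0,0,0],0,0.8],
    [[0,0,0],0,0.8],
    [[0,0,0],0,0.8],
    [[0,0,0],0,0.8]
  ]
}}

```text
time: 4.15
position: [0.5287, 0.2258, 0.1036]
tool_rot: [-0.673, 0.739, -0.007, 0.009]
ft_force: [-0.7, -0.3, 1.1]
grip_width: 0.0331
```

```bash
python3 st.py
```

```text
4.15 [0.5287 0.2258 0.1036] yaw -95.3 F [-0.7 -0.3  1.1] w 0.0331 q [ 0.21  0.65  1.69 -0.    0.78  1.88]
```

Emit:
{"fn": "carry_out", "kwargs": {
  "steps": [
    [[0,0,0],0,1],
    [[0,0,0],0,1],
    [[0,0,1],0,1],
    [[0,0,3],0,1],
    [[0,0,4],0,1],
    [[0,0,4],0,1]
  ]
}}

```text
time: 4.75
position: [0.5246, 0.2243, 0.2228]
tool_rot: [-0.673, 0.74, -0.003, 0.003]
ft_force: [0.6, -0.0, 0.6]
grip_width: 0.0331
```

```bash
python3 st.py
```

```text
4.75 [0.5246 0.2243 0.2228] yaw -95.4 F [ 0.6 -0.   0.6] w 0.0331 q [ 0.21  0.48  1.6  -0.    1.06  1.88]
```

Emit:
{"fn": "carry_out", "kwargs": {
  "steps": [
    [[0.45,-4.5,0],1.4,1],
    [[0.45,-4.5,0],1.4,1],
    [[0.45,-4.5,0],1.4,1],
    [[0.45,-4.5,0],1.4,1],
    [[0.45,-4.5,0],1.4,1],
    [[0.45,-4.5,0],1.4,1],
    [[0.45,-4.5,0],1.4,1],
    [[0.45,-4.5,0],1.4,1],
    [[0.45,-4.5,0],1.4,1],
    [[0.45,-4.5,0],1.4,1]
  ]
}}

```text
time: 5.75
position: [0.5743, -0.2353, 0.2414]
tool_rot: [0.765, -0.643, 0.012, -0.016]
ft_force: [1.2, 0.3, -0.5]
grip_width: 0.0329
```

```bash
python3 st.py
python3 - <<'E'
from h import *
snap('side','side2'); crop('side2',250,80,450,230,4,'side2c')
E
```

```text
5.75 [ 0.5743 -0.2353  0.2414] yaw -80.1 F [ 1.2  0.3 -0.5] w 0.0329 q [-0.58  0.51  1.47  0.03  1.13  0.8 ]
```

View pics/side2c.png

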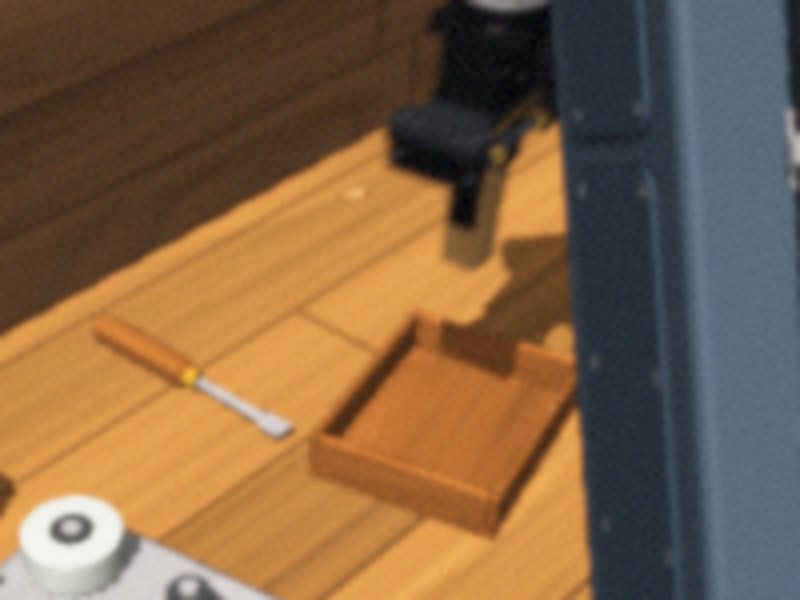

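The chock hangs upright in the grip at crop (470,230). The tray rim corners are at (320,440), (418,318), (578,368) and (497,498).

Emit:
{"fn": "carry_out", "kwargs": {
  "steps": [
    [[0,0.7,-3],0,1],
    [[0,0,-4],0,1],
    [[0,0,-4],0,1],
    [[0,0,-2],0,1]
  ]
}}

```text
time: 6.2
position: [0.5796, -0.2454, 0.1165]
tool_rot: [0.761, -0.648, 0.026, -0.014]
ft_force: [0.3, 1.3, 0.1]
grip_width: 0.0334
```

```bash
python3 st.py
python3 - <<'E'
from h import *
print(proj(load('side2'),(.5695,-.2265,.045)),'seen',250+453/4,80+406/4)
E
```

```text
6.2 [ 0.5796 -0.2454  0.1165] yaw -80.9 F [0.3 1.3 0.1] w 0.0334 q [-0.59  0.68  1.57  0.03  0.84  0.8 ]
(np.float64(364.2575788070044), np.float64(178.15489482868787)) seen 363.25 181.5
```

Emit:
{"fn": "carry_out", "kwargs": {
  "steps": [
    [[-0.5,0.8,-1.5],0,1],
    [[-0.4,0.8,-1],0,1],
    [[0,0,-0.8],0,1],
    [[0,0,-0.4],0,1]
  ]
}}

```text
time: 6.6
position: [0.5693, -0.2285, 0.0768]
tool_rot: [0.761, -0.648, 0.025, -0.014]
ft_force: [-0.1, 0.0, -0.2]
grip_width: 0.033
```

```bash
python3 st.py
```

```text
6.6 [ 0.5693 -0.2285  0.0768] yaw -80.9 F [-0.1  0.  -0.2] w 0.033 q [-0.57  0.72  1.63  0.03  0.74  0.82]
```

Emit:
{"fn": "carry_out", "kwargs": {
  "steps": [
    [[0,0,-0.4],0,1],
    [[0,0,-0.2],0,1]
  ]
}}

```text
time: 6.8
position: [0.5706, -0.2293, 0.0718]
tool_rot: [0.761, -0.649, 0.026, -0.014]
ft_force: [-0.7, 1.6, 7.2]
grip_width: 0.0331
```

```bash
python3 st.py
```

```text
6.8 [ 0.5706 -0.2293  0.0718] yaw -80.9 F [-0.7  1.6  7.2] w 0.0331 q [-0.57  0.73  1.63  0.03  0.73  0.81]
```

Contact at 7 N upward. Releasing, then lifting.

Emit:
{"fn": "carry_out", "kwargs": {
  "steps": [
    [[0,0,0],0,0.4],
    [[0,0,0],0,0.3],
    [[0,0,0],0,0],
    [[0,0,0],0,0],
    [[0,0,0],0,0],
    [[0,0,0],0,0],
    [[0,0,3],0,0],
    [[0,0,4],0,0],
    [[0,0,4],0,0],
    [[0,0,4],0,0]
  ]
}}

```text
time: 7.8
position: [0.5672, -0.2281, 0.2206]
tool_rot: [0.76, -0.649, 0.02, -0.013]
ft_force: [1.1, -1.0, -0.4]
grip_width: 0.087
```

```bash
python3 st.py
python3 - <<'E'
from h import *
snap('side','side3'); crop('side3',250,80,450,230,4,'side3c')
E
```

```text
7.8 [ 0.5672 -0.2281  0.2206] yaw -81.0 F [ 1.1 -1.  -0.4] w 0.087 q [-0.57  0.52  1.53  0.02  1.05  0.83]
```

View pics/side3c.png

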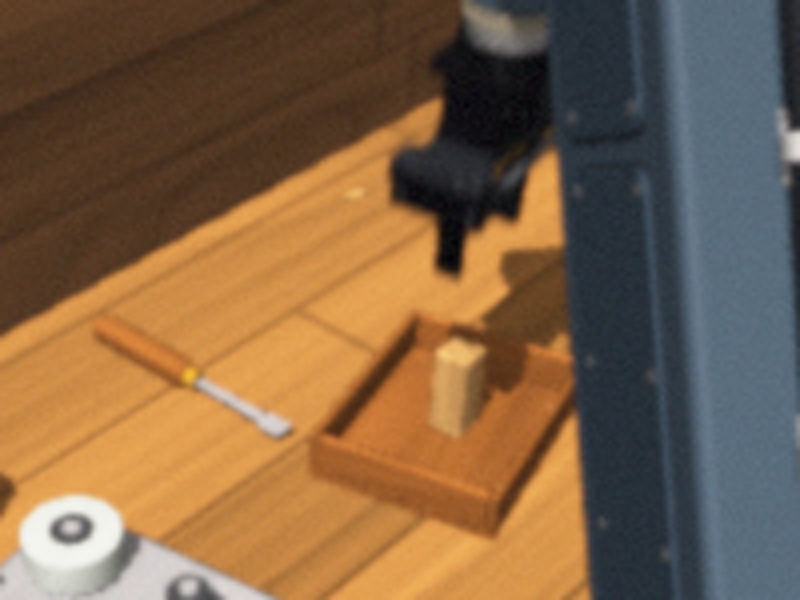

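The chock stands in the middle of the tray at crop (458,385). Next, the knob.

Emit:
{"fn": "carry_out", "kwargs": {
  "steps": [
    [[-1.2,4.5,0],8.5,0],
    [[-1.2,4.5,0],8.5,0],
    [[-1.2,4.5,0],8.5,0],
    [[-1.2,4.5,0],8.5,0],
    [[-1.2,4.5,0],8.5,0],
    [[-1.2,4.5,0],8.5,0],
    [[-1.2,4.5,0],8.5,0],
    [[-1.2,4.5,0],8.5,0],
    [[-1.2,4.5,0],8.5,0],
    [[-1.2,4.5,0],8.5,0]
  ]
}}

```text
time: 8.85
position: [0.4496, 0.2264, 0.2338]
tool_rot: [0.998, 0.045, 0.019, -0.035]
ft_force: [-0.2, 0.2, -0.2]
grip_width: 0.0869
```

```bash
python3 st.py
```

```text
8.85 [0.4496 0.2264 0.2338] yaw 5.0 F [-0.2  0.2 -0.2] w 0.0869 q [0.21 0.36 1.79 0.08 0.95 0.07]
```

Emit:
{"fn": "carry_out", "kwargs": {
  "steps": [
    [[0,0,-1],8,0],
    [[0,0,-1],8,0],
    [[0,0,-1],8,0],
    [[0,0,-1],8,0],
    [[0,0,-1],5,0],
    [[0,0,-1],0,0]
  ]
}}

```text
time: 9.45
position: [0.4465, 0.2349, 0.1731]
tool_rot: [0.925, 0.378, 0.008, -0.041]
ft_force: [0.3, 0.2, -0.2]
grip_width: 0.0872
```

```bash
python3 st.py
python3 - <<'E'
from h import *
snap('side','side4'); crop('side4',210,160,370,310,4,'side4c')
print(R.from_quat(robot.get_obs()['tool_rot']).apply([0,0,1]))
E
```

```text
9.45 [0.4465 0.2349 0.1731] yaw 44.4 F [ 0.3  0.2 -0.2] w 0.0872 q [ 0.21  0.47  1.82  0.11  0.85 -0.63]
[-0.01879358  0.08094501 -0.99654137]
```

View pics/side4c.png

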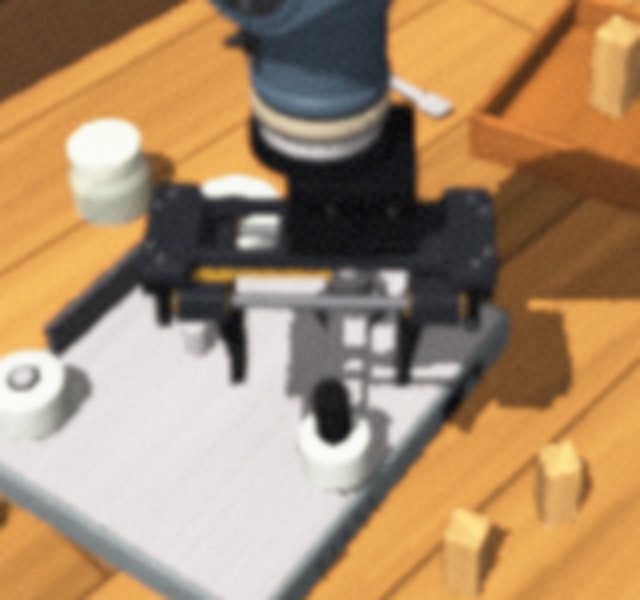

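The knob at crop (331,390) lies between the fingertips (237,380) and (405,380). I'll lower onto it.

Emit:
{"fn": "carry_out", "kwargs": {
  "steps": [
    [[0,-0.5,-1.5],0,0],
    [[0,-0.4,-1.5],0,0],
    [[0,0,-1.2],0,0]
  ]
}}

```text
time: 9.8
position: [0.4464, 0.2256, 0.1293]
tool_rot: [0.926, 0.374, 0.009, -0.041]
ft_force: [-0.2, 0.5, -0.1]
grip_width: 0.0872
```

```bash
python3 st.py
```

```text
9.8 [0.4464 0.2256 0.1293] yaw 43.9 F [-0.2  0.5 -0.1] w 0.0872 q [ 0.2   0.54  1.86  0.12  0.74 -0.66]
```

Emit:
{"fn": "carry_out", "kwargs": {
  "steps": [
    [[0,0,-0.8],0,0],
    [[0,0,-0.5],0,0.4],
    [[0,0,0],0,0.6],
    [[0,0,0],0,0.6]
  ],
  "squeeze": 25
}}

```text
time: 10.2
position: [0.4459, 0.2253, 0.1147]
tool_rot: [0.927, 0.372, 0.008, -0.041]
ft_force: [0.3, -0.3, -0.6]
grip_width: 0.0703
```

```bash
python3 st.py
```

```text
10.2 [0.4459 0.2253 0.1147] yaw 43.7 F [ 0.3 -0.3 -0.6] w 0.0703 q [ 0.2   0.57  1.87  0.13  0.7  -0.67]
```

Emit:
{"fn": "carry_out", "kwargs": {
  "steps": [
    [[0,0,0],0,1],
    [[0,0,0],0,1],
    [[0,0,0],0,1],
    [[0,0,0],0,1],
    [[0,0,0],0,1],
    [[0,0,0],0,1]
  ]
}}

```text
time: 10.8
position: [0.4486, 0.227, 0.1168]
tool_rot: [0.928, 0.371, 0.012, -0.041]
ft_force: [2.0, 7.0, -6.7]
grip_width: 0.0236
```

```bash
python3 st.py
```

```text
10.8 [0.4486 0.227  0.1168] yaw 43.5 F [ 2.   7.  -6.7] w 0.0236 q [ 0.2   0.56  1.87  0.13  0.7  -0.67]
```

```bash
cat > arc.py <<'E'
from h import *
o=robot.get_obs(); c=np.array([.5475,.115]); r=o['position'][:2]-c; th=np.arctan2(r[1],r[0])
print('R',np.linalg.norm(r),'th',np.degrees(th), 'target',np.degrees(np.arctan2(.1107,-.1003)-1)); p=o['position'][:2]
for k in range(1,6):
    a=th-.1*k; n=c+.15*np.array([np.cos(a),np.sin(a)]); print((100*(n-p)).round(2)); p=n
E
python3 arc.py
```

```text
R 0.14938231499367466 th 131.45114576119445 target 74.88244671639531
[1.13 0.98]
[1.26 0.81]
[1.33 0.68]
[1.4  0.55]
[1.44 0.4 ]
```

Emit:
{"fn": "carry_out", "kwargs": {
  "steps": [
    [[1.1,1.0,0],-5.5,1],
    [[1.25,0.8,0],-5.5,1],
    [[1.3,0.7,0],-5.5,1]
  ],
  "squeeze": 30
}}

```text
time: 11.1
position: [0.479, 0.2482, 0.1166]
tool_rot: [0.972, 0.234, 0.009, -0.036]
ft_force: [-3.9, -5.0, 5.8]
grip_width: 0.0236
```

```bash
python3 st.py; python3 arc.py
```

```text
11.1 [0.479  0.2482 0.1166] yaw 27.0 F [-3.9 -5.   5.8] w 0.0236 q [ 0.23  0.6   1.78  0.11  0.75 -0.32]
R 0.14978237665758692 th 117.22382429151229 target 74.88244671639531
[1.36 0.64]
[1.42 0.48]
[1.46 0.33]
[1.49 0.19]
[1.5  0.04]
```

Emit:
{"fn": "carry_out", "kwargs": {
  "steps": [
    [[1.4,0.64,0],-5,1],
    [[1.45,0.5,0],-5,1],
    [[1.5,0.35,0],-5,1],
    [[1.5,0.2,0],-5,1]
  ]
}}

```text
time: 11.5
position: [0.5224, 0.2624, 0.1161]
tool_rot: [0.998, 0.059, -0.004, -0.032]
ft_force: [-9.4, 1.2, 8.4]
grip_width: 0.0234
```

```bash
python3 st.py; python3 arc.py
```

```text
11.5 [0.5224 0.2624 0.1161] yaw 6.7 F [-9.4  1.2  8.4] w 0.0234 q [0.24 0.64 1.66 0.09 0.84 0.07]
R 0.14947900977825532 th 99.66445146721266 target 74.88244671639531
[1.48 0.23]
[1.5  0.03]
[ 1.49 -0.12]
[ 1.47 -0.27]
[ 1.44 -0.42]
```

Emit:
{"fn": "carry_out", "kwargs": {
  "steps": [
    [[1.6,0.2,0.1],-5,1],
    [[1.6,0,0.1],-5,1],
    [[1.6,-0.15,0],-5,1],
    [[1.6,-0.3,0],-4,1]
  ]
}}

```text
time: 11.9
position: [0.5654, 0.2628, 0.1157]
tool_rot: [0.993, -0.112, -0.023, -0.033]
ft_force: [-11.6, 5.7, 8.0]
grip_width: 0.0234
```

```bash
python3 st.py; python3 arc.py
```

```text
11.9 [0.5654 0.2628 0.1157] yaw -12.7 F [-11.6   5.7   8. ] w 0.0234 q [0.22 0.69 1.54 0.09 0.94 0.39]
R 0.14885729047313295 th 83.10537842770745 target 74.88244671639531
[ 1.49 -0.14]
[ 1.44 -0.4 ]
[ 1.4  -0.54]
[ 1.34 -0.68]
[ 1.26 -0.81]
```

Emit:
{"fn": "carry_out", "kwargs": {
  "steps": [
    [[1.5,-0.3,0.1],0,1],
    [[1.5,-0.4,0.1],0,1],
    [[1.2,-0.3,0],0,1]
  ]
}}

```text
time: 12.2
position: [0.5872, 0.26, 0.115]
tool_rot: [0.992, -0.113, -0.046, -0.034]
ft_force: [-12.5, 3.3, 12.1]
grip_width: 0.0247
```

```bash
python3 st.py; python3 arc.py|head -1
```

```text
12.2 [0.5872 0.26   0.115 ] yaw -12.8 F [-12.5   3.3  12.1] w 0.0247 q [0.2  0.73 1.45 0.11 1.03 0.37]
R 0.15032029462911403 th 74.7023336653957 target 74.88244671639531
```

Emit:
{"fn": "carry_out", "kwargs": {
  "steps": [
    [[1.0,-0.25,0.1],0,1],
    [[1.0,-0.25,0.1],0,1]
  ]
}}

```text
time: 12.4
position: [0.588, 0.2599, 0.1146]
tool_rot: [0.991, -0.112, -0.068, -0.034]
ft_force: [-17.7, 6.6, 3.2]
grip_width: 0.0255
```

```bash
python3 st.py; python3 arc.py|head -1
```

```text
12.4 [0.588  0.2599 0.1146] yaw -12.7 F [-17.7   6.6   3.2] w 0.0255 q [0.2  0.74 1.42 0.12 1.09 0.36]
R 0.15042965272908254 th 74.37782644847755 target 74.88244671639531
```

Motion has stalled at the expected angle and the force is above the spring's 12 N, so the arm is on the stop. I'll check that it is steady and take a picture.

Run:
```python
from h import *
for i in range(8):
    snap('side','f1'); o=robot.get_obs(); print(o['time'],o['position'].round(4),o['ft_force'].round(1),np.abs(o['joint_velocities']).max().round(3))
snap('top','f2')
a=cv2.imread('pics/f1.png')[90:310,190:410]; b=cv2.imread('pics/f2.png')[120:270,180:500]
a=cv2.resize(a,(440,440),interpolation=3); b=cv2.resize(b,(352,165),interpolation=3)
im=np.zeros((440,792,3),np.uint8); im[:,:440]=a; im[:165,440:]=b; cv2.imwrite('pics/fin.png',im)
```

```text
12.45 [0.5881 0.2599 0.1145] [-18.    6.5   7.8] 0.036
12.5 [0.588  0.2599 0.1146] [-17.6   6.8   5.8] 0.023
12.55 [0.588  0.2599 0.1146] [-16.7   6.5   5.3] 0.012
12.6 [0.588  0.2599 0.1146] [-16.1   6.4   4.6] 0.007
12.65 [0.588  0.2599 0.1146] [-16.9   5.9   4.1] 0.003
12.7 [0.588  0.2599 0.1146] [-16.9   6.2   4.3] 0.002
12.75 [0.588  0.2599 0.1146] [-16.2   6.7   4.2] 0.002
12.8 [0.588  0.2599 0.1146] [-17.2   6.9   5.3] 0.002
```

View pics/fin.png

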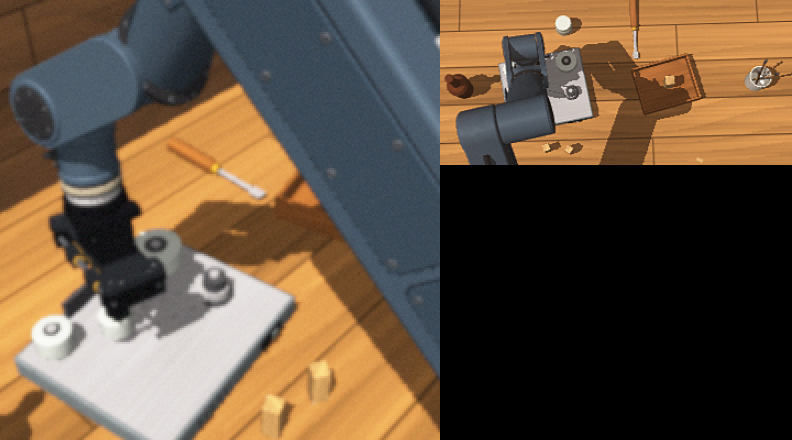

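The gripper holds the knob over by the post at (117,315). The chock is in the tray at (673,80), and the mallet, gouge, jar and cup look unmoved. All is still at about 18 N, so I'm handing in.

```bash
python3 -c "
from rig import robot
print(robot.hand_in()); o=robot.get_obs(); print(o['time'],o['position'],o['ft_force'])"
```

```text
the job is handed in; nothing more can be done
None
the job is handed in; nothing more can be done
```

The chock is standing upright in the middle of the tray. I then gripped the tension arm by its knob, swung it to the stop post and handed in while still holding it there. No verdict was reported.

- **Arm at its stop:** The arm angle worked out from the gripper position was 74.4°, against 74.9° expected for the stop. Extra push no longer moved it.
- **Hold:** In the last 0.35 s before hand-in the sideways force was steady at about 17–19 N, above the spring's 12 N. The gripper position held within 0.1 mm.
- **Scene:** The last top view showed the chock in the tray and the mallet, gouge, jar and brush cup apparently where they started. I judged that by eye and did not measure it.
- **Disagreements:** One tray-corner triangulation was wrong, giving a height of 9.5 mm instead of 45 mm. I used the tray's outline in the top view instead; its centre came within about 3 pixels in the side view. The tool also tilted several degrees along the way, without any visible effect.

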